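# Sort glazed tiles into the drying box and set its timer

## Task

The glazed tiles lie face down on the bench: turn each one over; the one whose white glazed face bears a red disc is a reject, so lay it flat, disc up, in the red tray. Lift the lid of the grey drying box right back until it rests on its stop, leave it open, and lay every good tile flat on the floor of the box, white face up, side by side. When all tiles are in place, set the box's timer dial to exactly five clicks up (clockwise) from its zero stop; leave the bottle, the cup and the whetstone where they are.

Things in the scene. Friction and masses are not known exactly. Their poses are not given: they have to be found in the camera images.
- tile_1: Tile 90 x 50 x 18 mm, 0.15 kg: white glazed face, ribbed red-brown clay back. Origin: centre of the glazed face; x along the length, y along the width, z from face to back. Starts face down (z up, origin on the bench); face up, z points down and the origin is 18 mm above what it lies on. A good tile, face plain white. May be absent.
- tile_2: Tile 90 x 50 x 18 mm, 0.15 kg: white glazed face, ribbed red-brown clay back. Origin: centre of the glazed face; x along the length, y along the width, z from face to back. Starts face down (z up, origin on the bench); face up, z points down and the origin is 18 mm above what it lies on. A good tile, face plain white. May be absent.
- tile_3: Tile 90 x 50 x 18 mm, 0.15 kg: white glazed face, ribbed red-brown clay back. Origin: centre of the glazed face; x along the length, y along the width, z from face to back. Starts face down (z up, origin on the bench); face up, z points down and the origin is 18 mm above what it lies on. THE REJECT: its glazed face bears a 32 mm red disc. Always present.
- tile_4: Tile 90 x 50 x 18 mm, 0.15 kg: white glazed face, ribbed red-brown clay back. Origin: centre of the glazed face; x along the length, y along the width, z from face to back. Starts face down (z up, origin on the bench); face up, z points down and the origin is 18 mm above what it lies on. A good tile, face plain white. May be absent.
- dryer: grey drying box, fixed. Origin: under the chamber's centre, on the table; x away from the robot, y left (at yaw 0). Chamber 160 (x) x 300 (y) x 55 mm outside, walls and floor 6 mm; holds three tiles side by side, length along x, at y = -90, 0, 90 mm. A ledge 45 mm high in front (x -80 to -165, y -85 to 15 mm) carries the dial.
- lid (a joint): blue lid, 160 x 300 x 6 mm, 0.25 kg, hinged along the far (+x) top edge of the drying box. Radians: 0 shut, grows as it opens, 1.9 on its stop, leaning a little back past upright; it stays there, but falls shut if let go before it is upright.
- lid_tab (a point): pinch point on the lid's black finger tab, which is 30 mm wide (along the hinge axis), 12 mm thick and juts 30 mm out of the lid's free edge, 85 mm left (+y) of the box's middle; z = 61 mm when shut, free all round. Moves with the lid.
- lid_hinge (a point): middle of the lid's hinge line, which runs along the dryer's y axis at dryer x = 80 mm, z = 55 mm. The tab point turns about that line at a radius of 182 mm.
- dial (a joint): click-stop timer dial. Radians: 0 at its zero stop (pointer to the robot), grows clockwise seen from above, to 4.19. It rests only at clicks, 0.4189 rad (24 degrees) apart; passing one takes about 0.15 N m; let go, it snaps to the nearest. It starts 0 to 3 clicks off the stop. Five clicks up is 2.094 rad, at the red tick.
- dial_top (a point): centre of the dial's top, on its upright axis, 75.5 mm above the table: a black ribbed round knob 44 mm in diameter, 26 mm tall, over a 52 mm wide, 4 mm skirt on the 45 mm high ledge, with a white pointer line.
- reject_tray: shallow open red plastic tray, fixed, 170 (x) x 150 (y) x 25 mm high, walls and floor 4 mm. Origin: centre of its underside, on the table.
- glue_bottle: bystander: white glue bottle with red cap, 53 mm wide, 153 mm tall; origin centre of its base. Leave alone.
- whetstone: bystander: dark grey whetstone lying flat, 50 x 88 x 21 mm; origin centre of its underside. Leave alone.
- cup_white: bystander: white cup, 76 mm across, 93 mm tall; origin centre of its base. Leave alone.
There are look-alikes about, which are no part of the job. Leave any purple or yellow look-alike of the tile_3 alone.

How it is judged:
On the way, in this order (a step that is already met when the one before it is completed fails the run):
1. the lid of the drying box stands open on its stop (value of joint lid above 1.8 rad), for 0.3 s.
2. every good tile lies flat and face up in the open drying box, and the reject lies disc up in the red tray, all let go (value of joint lid above 1.8 rad and x of tile_1 in the frame of dryer between -0.055 and 0.055 m and y of tile_1 in the frame of dryer between -0.125 and 0.125 m and z of tile_1 in the frame of dryer between 0.018 and 0.032 m and angle between each of tile_1, tile_2, tile_4, tile_3's own z axis and vertical above 2.95 rad and linear speed of each of tile_1, tile_2, tile_4, tile_3 below 0.03 m/s and contact force between each of tile_1, tile_2, tile_4, tile_3 and the fingers below 0.5 N and x of tile_2 in the frame of dryer between -0.055 and 0.055 m and y of tile_2 in the frame of dryer between -0.125 and 0.125 m and z of tile_2 in the frame of dryer between 0.018 and 0.032 m and x of tile_4 in the frame of dryer between -0.055 and 0.055 m and y of tile_4 in the frame of dryer between -0.125 and 0.125 m and z of tile_4 in the frame of dryer between 0.018 and 0.032 m and x of tile_3 in the frame of reject_tray between -0.065 and 0.065 m and y of tile_3 in the frame of reject_tray between -0.065 and 0.065 m and z of tile_3 in the frame of reject_tray between 0.015 and 0.03 m), for 0.3 s.
3. after that, the dial rests five clicks up from its zero stop (all of step 2 and value of joint dial between 1.9944 and 2.1944 rad and velocity of joint dial between -0.1 and 0.1 rad/s), for 0.3 s.
At the end, for the whole second after the job is handed in: Lid on its stop (over 1.8 rad); good tiles flat on the chamber floor, face up, centres within 55 mm (x) and 125 mm (y) of its middle; the reject flat, disc up, in the red tray, within 65 mm of its middle each way; dial at click five (2.094 rad, within 0.1); all let go and at rest (all of step 3); the robot touches nothing.
It fails at once if the glue bottle is pushed more than 30 mm or knocked over (distance of glue_bottle from where it was at the start of the episode above 0.03 m or angle between glue_bottle's own z axis and vertical above 0.5 rad).
It fails at once if the whetstone is pushed more than 30 mm or knocked over (distance of whetstone from where it was at the start of the episode above 0.03 m or angle between whetstone's own z axis and vertical above 0.5 rad).
It fails at once if the cup is pushed more than 30 mm or knocked over (distance of cup_white from where it was at the start of the episode above 0.03 m or angle between cup_white's own z axis and vertical above 0.5 rad).
Of tile_1, tile_2, tile_4 only 1 to 2 are there at a start; the rules pass over those that are not, and their reading is None.
At some moment in a run one of tile_1, tile_2, tile_4, tile_3 may be knocked a few centimetres aside while the robot is not near it.
Once in a run the grip may slacken for a moment while it holds something.
It also fails if it takes over 210 s, if anything falls off the work surface, if the arm or the gripper's body presses on something with over 40 N, if the wrist force passes 120 N, or if a joint passes its speed limit or range.

## Robot

A 7-joint arm with a two-finger parallel gripper is mounted at the origin on the work surface; the furniture and walls round the work are solid. World frame = base frame: x ahead of the robot, y to its left, z up, the work surface at z = 0. Lengths are in m, angles in rad, forces in N, time in s.
With the tool pointing down it reaches from about 0.425 to 1.025 m from the base axis. Payload 3.6 kg.
Tool frame: the origin (TCP) lies at the very end of the fingers, on their centre line; the grasp point (between the pads) lies 19 mm behind it; z points along the fingers, y is the direction in which the jaws open and shut (so a half turn about z gives the same grasp; the last joint's range is limited). The gripper opens to 85 mm and grips with 20 to 120 N. Pads are 22 mm wide; open, the fingers measure 114 mm over their backs; the gripper's body (76 mm by 85 mm) begins 54 mm behind the grasp point. The pads swing forward as they close: fully open they stand 13 mm farther back than shut.
Start: joints at [-0.093, 0.591, 0.048, 1.609, -0.033, 0.943, -0.034], TCP at [0.725, 0, 0.231] pointing down, gripper open.
Joint ranges: [-2.69, 2.69], [-0.47, 2.24], [-1.27, 1.36], [0.19, 2.51], [-1.53, 4.68], [0.08, 2.07], [-3.09, 3.09]. Speed limits (rad/s): [2.57, 2.57, 3.14, 3.14, 3.14, 3.14, 3.14].

## Interface

Orientations are given as a rotation vector (axis times angle).
In Python, from bench import env gives the robot as it stands.
- The arm moves only by the tool apply_moves, never from a script. Its argument "motion" is a list of rows, each a list of 3 entries, a list of its own where there are three numbers: the turn, a rotation vector about the tool's x, y, z in degrees, then the shift along the tool's x, y, z in mm, then the opening, from 0 (shut) to 1 (fully open). A call has 1 to 12 rows; each row shifts and turns the pose as measured when the row begins, along the tool's axes as they then stand; what a row does not reach is not made up. A row lasts 1/8 s, in which the tool goes at most 62.5 mm and 10.7 degrees, less where a joint would pass 70% of its speed; a pose out of reach is approached as far as the arm can. A call with a gripper value outside its range is refused whole. The fingers move at their own pace and stop on an object; "force" is the grip in N (left out, the last holds). Time passes only in rows, so rows that do not move let the fingers close. It gives the time, the measured TCP pose, the force and the opening at its end, in the units of the state.
- env.sense(): the state, without advancing time (a new reading comes with each control period).
- env.get_image(name): name is "scene" or "side" or "wrist"; returns (picture, depth): 400x640x3 uint8, red, green, blue; 400x640 float32, m along the optical axis (not along the pixel's ray), 0 where there is no reading.
- env.get_calibration(name): a dict with "K" (3x3 intrinsics, pixels), "extrinsics" (4x4, takes a point from camera to world coordinates). Camera axes: x right, y down, z forward; pixel columns grow to the right and rows downward; lengths in m; the calibration is good to about 2 mm. A picture is of the moment at which its call begins: read the wrist's pose just before it. get_calibration takes no time and is no camera call; for the wrist camera it gives the pose at the moment of the call.
- env.job_done(): hands the job in, once; it reports no verdict.
The state is a dict: "time_s": time; "qpos": joint angles; "joint_vel": joint speeds; "joint_efforts": joint torques, N m; "tcp_pos": TCP position; "eef_rot": TCP orientation; "contact_force": force on the tool from outside, world axes, zero at the start; "torque": the same for the moment, N m; "width": opening from 0.0 (shut) to 1.0 (fully open).
Only numpy, scipy, OpenCV 4.12 (cv2) and the standard library are available. Lean on these libraries where they do the work, as an engineer would, in place of code of your own. Each camera call takes 0.05 s, during which the arm holds its last target. There are 200 camera calls.

## Working session

There is one attempt and no reset: what is moved stays moved. The work goes in short steps, Python scripts to look and compute and a tool call to move; the robot and the scene stay as the last step left them, time stands still between calls to the robot, and variables do not carry over. Pictures are saved under pics/ and viewed, about 12 in all and at most 16, crops included, and the job is handed in when it is done.

Besides the shell and the picture viewer there is one more tool, called after "Call:" as a command line: name --argument value ..., lists and objects as JSON in quotes. apply_moves: Moves the arm, as the interface text tells. Its arguments: {"type":"object","properties":{"motion":{"type":"array"},"force":{"type":"number"}},"required":["motion"]}

```bash
ls; mkdir -p pics; cat > h.py <<'E'
import numpy as np, cv2
from scipy.spatial.transform import Rotation as R
from bench import env
def snap(name,fn=None):
    cal=env.get_calibration(name); im,d=env.get_image(name)
    np.savez(f'pics/{fn or name}.npz',im=im,d=d,K=cal['K'],E=cal['extrinsics'])
    cv2.imwrite(f'pics/{fn or name}.png',im[:,:,::-1]); return im,d,cal
def load(fn): return np.load(f'pics/{fn}.npz')
def world(z):
    d=z['d'];K=z['K'];E=z['E'];v,u=np.mgrid[:d.shape[0],:d.shape[1]]
    P=np.stack([(u-K[0,2])/K[0,0]*d,(v-K[1,2])/K[1,1]*d,d],-1)
    return P@E[:3,:3].T+E[:3,3]
def st():
    s=env.sense(); print('t',round(s['time_s'],2),'tcp',np.round(s['tcp_pos'],4),'rot',np.round(s['eef_rot'],3),'w',round(float(s['width']),3),'F',np.round(s['contact_force'],1)); print(np.round(R.from_rotvec(s['eef_rot']).as_matrix(),3).tolist(),'q',np.round(s['qpos'],2)); return s
E
python3 - <<'E'
from h import *
st()
for n in ['scene','side','wrist']:
    c=snap(n)[2]; print(n,np.round(c['extrinsics'],3).tolist(),c['K'][0,0])
E
```

```text
pics
t 0.0 tcp [0.7242 0.     0.2301] rot [-2.22  -2.221  0.003] w 1.002 F [ 0.5 -0.5  0.7]
[[-0.0, 1.0, -0.002], [1.0, 0.0, -0.0], [-0.0, -0.002, -1.0]] q [-0.09  0.59  0.05  1.61 -0.03  0.94 -0.03]
scene [[-0.852, -0.351, 0.389, -0.259], [-0.523, 0.601, -0.605, 1.174], [-0.022, -0.719, -0.695, 1.494], [0.0, 0.0, 0.0, 1.0]] 450.4813804466449
side [[0.999, -0.048, 0.024, 0.482], [-0.051, -0.678, 0.733, -1.326], [-0.019, -0.733, -0.68, 1.235], [0.0, 0.0, 0.0, 1.0]] 504.91105516908914
wrist [[1.0, 0.002, -0.003, 0.725], [0.001, -0.951, -0.309, 0.078], [-0.003, 0.309, -0.951, 0.373], [0.0, 0.0, 0.0, 1.0]] 340.0084814399467
```

View pics/scene.png

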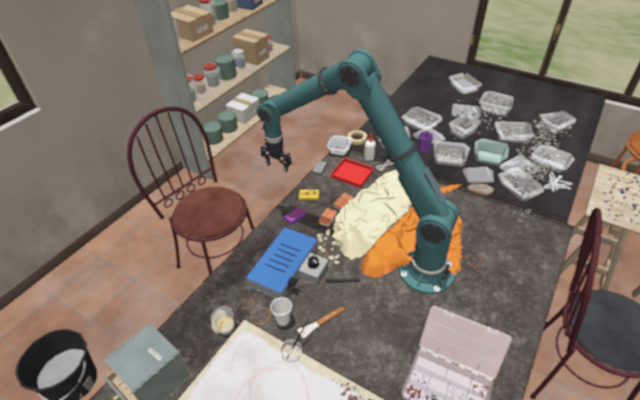

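View pics/side.png

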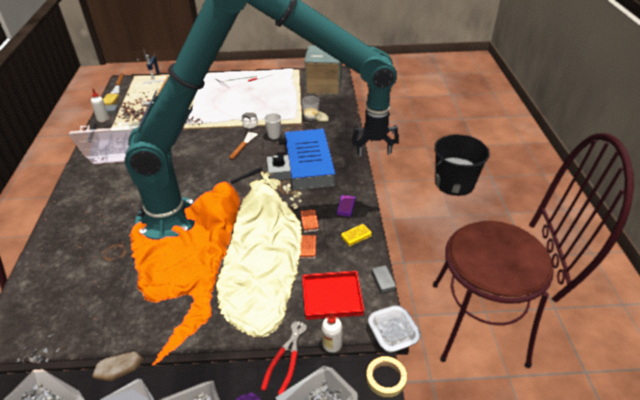

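```bash
python3 - <<'E'
from h import *
a=load('side');b=load('scene')
c1=cv2.resize(a['im'][110:360,230:430],None,fx=2.2,fy=2.2,interpolation=cv2.INTER_CUBIC)
c2=cv2.resize(b['im'][130:350,200:400],None,fx=2.2,fy=2.2,interpolation=cv2.INTER_CUBIC)
H=max(c1.shape[0],c2.shape[0]);o=np.zeros((H,c1.shape[1]+c2.shape[1]-80,3),np.uint8)
o[:c1.shape[0],:c1.shape[1]-80]=c1[:,:-80];o[:c2.shape[0],c1.shape[1]-80:]=c2
cv2.imwrite('pics/crop1.png',o[:,:800,::-1]);print(o.shape)
W=world(a);hsv=cv2.cvtColor(a['im'],cv2.COLOR_RGB2HSV)
for n,W,im in (('side',world(a),a['im']),('scene',world(b),b['im'])):
    hsv=cv2.cvtColor(im,cv2.COLOR_RGB2HSV).astype(int);h,s,v=hsv[...,0],hsv[...,1],hsv[...,2]
    for nm,m in (('brown',((h<14)|(h>174))&(s>110)&(s<215)&(v>90)),('red',((h<4)|(h>176))&(s>215)&(v>90)),('blue',(h>100)&(h<120)&(s>140)&(v>90)),('purple',(h>128)&(h<150)&(s>90)),('yellow',(h>20)&(h<32)&(s>190))):
        k,l,stt,ce=cv2.connectedComponentsWithStats((m&(W[...,0]>.3)&(W[...,2]<.2)).astype(np.uint8))
        for i in range(1,k):
            if stt[i,4]>25:
                p=W[(l==i)&(W[...,2]>-.01)]
                if len(p)==0: continue
                zt=np.percentile(p[:,2],90); t=p[p[:,2]>zt-.006]
                r=cv2.minAreaRect((t[:,:2]*1000).astype(np.float32))
                print(n,nm,stt[i,4],np.round(ce[i]),'z',round(zt,3),'c',np.round(r[0]),np.round(r[1]),round(r[2],1))
E
```

```text
(550, 800, 3)
side brown 7908 [509. 141.] z 0.001 c [1507.  198.] [0. 0.] 0.0
side brown 333 [361.  99.] z -0.001 c [758. 724.] [  2. 249.] 0.0
side brown 576 [379. 185.] z -0.001 c [758. 117.] [326.   2.] 90.0
side brown 395 [559. 191.] z 0.012 c [1503.   99.] [12.  0.] -128.0
side brown 183 [572. 193.] z 0.014 c [1496.   30.] [2. 0.] 94.9
side brown 115 [581. 200.] z 0.027 c [1486.  -40.] [8. 0.] -118.1
side brown 316 [309. 219.] z 0.02 c [503. -58.] [48. 95.] 5.3
side brown 88 [583. 220.] z 0.029 c [1478. -106.] [7. 1.] 61.6
side brown 252 [592. 227.] z 0.044 c [1468. -171.] [12.  1.] 49.8
side brown 465 [391. 241.] z -0.001 c [ 757. -154.] [153.   3.] 89.9
side brown 327 [600. 239.] z 0.058 c [1452. -252.] [10.  1.] 50.1
side brown 346 [308. 245.] z 0.02 c [ 493. -183.] [96. 46.] 84.0
side brown 74 [616. 247.] z 0.041 c [1468. -269.] [11.  2.] 35.7
side brown 1335 [622. 276.] z 0.002 c [1456. -276.] [4. 0.] -148.4
side brown 543 [402. 287.] z -0.001 c [ 758. -355.] [132.   2.] 89.7
side brown 171 [325. 279.] z 0.024 c [ 557. -381.] [170. 148.] 1.5
side brown 196 [341. 311.] z 0.1
[... 391 characters left out ...]
] z 0.063 c [515. 276.] [161. 305.] 4.9
side purple 189 [346. 207.] z 0.018 c [638.  10.] [94. 50.] 73.6
side purple 131 [249. 396.] z 0.092 c [ 328. -734.] [17. 52.] 85.9
side yellow 380 [356. 235.] z 0.019 c [ 658. -140.] [91. 55.] 28.8
scene brown 63 [209.  66.] z 0.004 c [1990. -907.] [83. 73.] 0.2
scene brown 830 [352. 172.] z 0.022 c [ 559. -379.] [174. 165.] 3.1
scene brown 143 [342. 200.] z 0.024 c [ 493. -174.] [92. 52.] 86.7
scene brown 175 [328. 215.] z 0.023 c [503. -47.] [50. 94.] 4.1
scene blue 2077 [282. 259.] z 0.066 c [513. 283.] [159. 294.] 4.5
scene purple 185 [424. 141.] z 0.09 c [ 326. -753.] [78. 50.] 88.9
scene purple 104 [295. 217.] z 0.02 c [640.  21.] [86. 55.] 78.4
```

View pics/crop1.png

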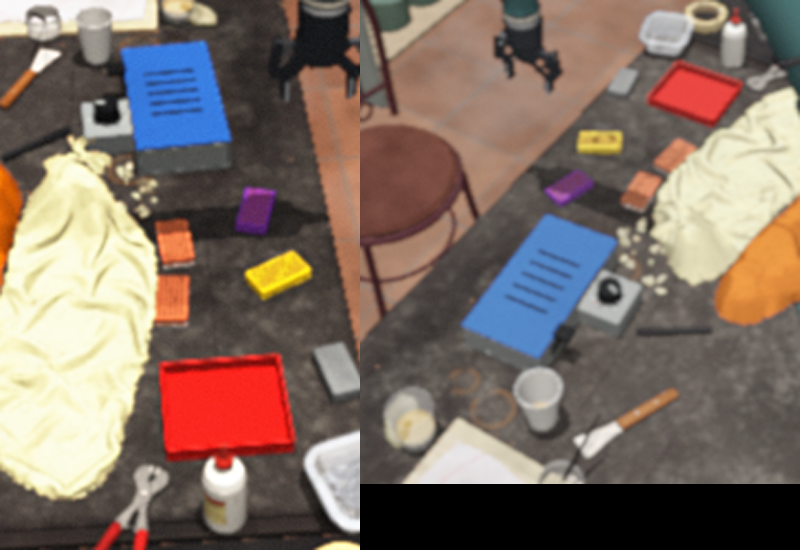

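Call:
apply_moves --motion '[[[0,0,0],[50,-49,-4],1],[[0,0,0],[50,-49,-4],1],[[0,0,0],[50,-49,-4],1],[[0,0,0],[50,-49,-4],1],[[0,0,0],[50,-49,-4],1],[[0,0,0],[50,-49,-4],1],[[0,0,10.6],[0,0,0],1],[[0,0,10.6],[0,0,0],1],[[0,0,10.6],[0,0,0],1],[[0,0,10.6],[0,0,0],1],[[0,0,10.6],[0,0,0],1],[[0,0,10.6],[0,0,0],1]]' --force 60

```text
time_s: 1.65
tcp_pos: [0.4539, 0.2744, 0.2492]
eef_rot: [3.066, 0.683, -0.008]
contact_force: [0.6, -0.4, 0.6]
width: 1.001
```

Call:
apply_moves --motion '[[[0,0,10.6],[0,0,0],1],[[0,0,10.6],[0,0,0],1],[[0,0,0],[0,0,0],1]]'

```text
time_s: 2.02
tcp_pos: [0.453, 0.2742, 0.2486]
eef_rot: [3.138, 0.103, -0.009]
contact_force: [0.1, 0.1, -0.1]
width: 1.004
```

```bash
python3 - <<'E'
from h import *
st(); snap('wrist','w1')
E
```

```text
t 2.02 tcp [0.453  0.2742 0.2486] rot [ 3.138  0.103 -0.009] w 1.004 F [ 0.1  0.1 -0.1]
[[0.998, 0.066, -0.006], [0.066, -0.998, -0.002], [-0.006, 0.002, -1.0]] q [-0.91  0.34  0.36  2.04 -0.17  0.79 -1.96]
```

View pics/w1.png

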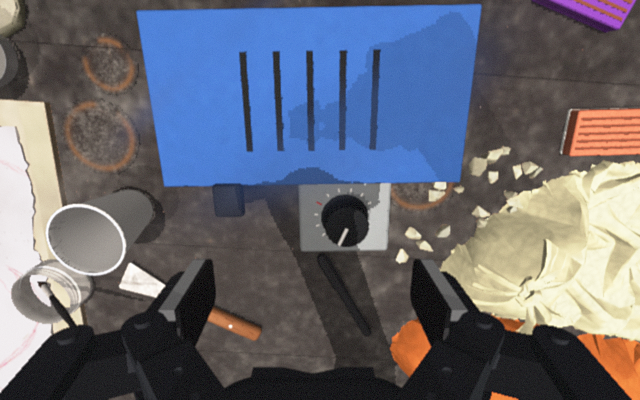

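```bash
python3 - <<'E'
from h import *
z=load('w1');W=world(z);im=z['im'];hsv=cv2.cvtColor(im,cv2.COLOR_RGB2HSV).astype(int)
m=(hsv[...,0]>100)&(hsv[...,0]<120)&(hsv[...,1]>140)&(hsv[...,2]>60)&(W[...,2]>.05)&(W[...,2]<.075)
p=W[m][:,:2]*1000; r=cv2.minAreaRect(p.astype(np.float32)); print(r,np.median(W[m][:,2]))
for (u,v) in [(229,190),(229,199),(229,208),(215,199),(243,199)]: print(u,v,np.round(W[v,u],4))
sub=W[185:260,290:400]; k=(sub[...,2]>.068)&(sub[...,2]<.085)
c,rad=cv2.minEnclosingCircle((sub[k][:,:2]*1000).astype(np.float32)); print('dial',c,rad,np.median(sub[k][:,2]))
cv2.imwrite('pics/dial1.png',cv2.resize(im[170:270,290:410,::-1],None,fx=5,fy=5,interpolation=cv2.INTER_CUBIC))
t=np.deg2rad(r[2]); print(np.array(W[190:208,222:238]).reshape(-1,3).mean(0))
# mask tab
k=(W[...,2]>.05)&(W[...,2]<.075)&(hsv[...,2]<110);s=np.zeros_like(k);s[184:220,205:250]=1
q=W[k&s][:,:2]*1000;print('tab',cv2.minAreaRect(q.astype(np.float32)),len(q))
E
```

```text
((515.23828125, 279.2071228027344), (161.97401428222656, 299.5198669433594), 4.970423221588135) 0.061830429514506235
229 190 [0.427  0.3545 0.0675]
229 199 [0.4172 0.3548 0.0668]
229 208 [0.4083 0.3545 0.0687]
215 199 [0.4162 0.3689 0.0667]
243 199 [0.4163 0.3417 0.0617]
dial (398.2911071777344, 234.60787963867188) 23.009254455566406 0.0759502151508426
[0.41852567 0.35379824 0.06902491]
tab ((415.2788391113281, 356.2856140136719), (34.89914321899414, 30.43932342529297), 4.058981895446777) 996
```

View pics/dial1.png

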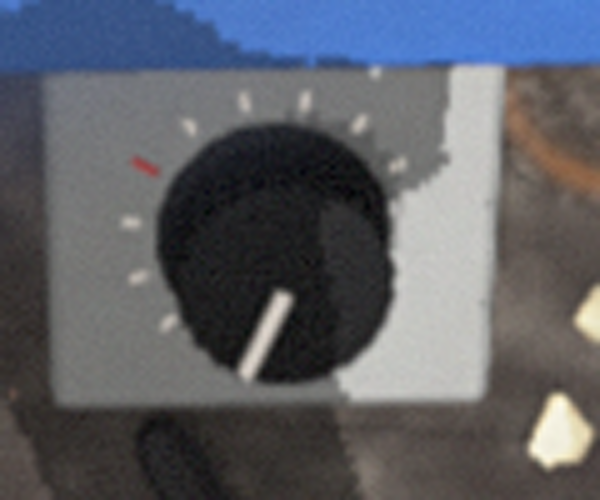

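Call:
apply_moves --motion '[[[0,0,-1.1],[-21,-42,0],0.7],[[0,0,0],[-21,-42,0],0.7],[[0,0,0],[0,0,50],0.7],[[0,0,0],[0,0,50],0.7],[[0,0,0],[0,0,50],0.7],[[0,0,0],[0,0,40],0.7]]'

```text
time_s: 2.82
tcp_pos: [0.4069, 0.3631, 0.0581]
eef_rot: [-3.127, -0.165, -0.006]
contact_force: [-0.2, 0.5, -0.7]
width: 0.698
```

```bash
cat >> h.py <<'E'
def to(p,Rt=None):
    "tool-frame shift (mm) and rotvec (deg) from the present pose to world target p (mm), Rt"
    s=env.sense();M=R.from_rotvec(s['eef_rot']).as_matrix()
    print('shift mm',np.round(M.T@(np.array(p)-np.array(s['tcp_pos'])*1000),1), '' if Rt is None else ('turn deg',np.round(R.from_matrix(M.T@Rt).as_rotvec(degrees=True),1)))
def down(yaw):
    c,s=np.cos(np.deg2rad(yaw)),np.sin(np.deg2rad(yaw)); return np.array([[c,s,0],[s,-c,0],[0,0,-1.]])
E
python3 - <<'E'
from h import *
st();to([406,355.5,47],down(4.9))
E
```

```text
t 2.83 tcp [0.4069 0.3631 0.0581] rot [-3.127 -0.165 -0.006] w 0.698 F [-0.2  0.5 -0.7]
[[0.994, 0.105, 0.003], [0.105, -0.994, 0.01], [0.004, -0.01, -1.0]] q [-0.94  0.64  0.18  2.14 -0.31  0.38 -1.97]
shift mm [-1.7  7.6 11. ] ('turn deg', array([-0.6, -0.2,  1.2]))
```

Call:
apply_moves --motion '[[[-0.6,0,1.2],[-2,7,10],0.7],[[0,0,0],[0,0,0],0.2],[[0,0,0],[0,0,0],0.1],[[0,0,0],[0,0,0],0.1],[[0,0,0],[0,0,0],0.1]]' --force 40

```text
time_s: 3.45
tcp_pos: [0.4049, 0.3566, 0.0492]
eef_rot: [-3.138, -0.138, -0.003]
contact_force: [0.4, 0.1, -1.7]
width: 0.341
```

Call:
apply_moves --motion '[[[0,0,0],[3,0,-28],0.1],[[0,0,0],[8,0,-28],0.1],[[0,0,0],[12,0,-26],0.1],[[0,0,0],[16,0,-24],0.1],[[0,0,0],[20,0,-21],0.1],[[0,0,0],[23,0,-18],0.1]]'

```text
time_s: 4.2
tcp_pos: [0.4928, 0.3638, 0.1994]
eef_rot: [-3.133, -0.134, -0.026]
contact_force: [7.2, 4.0, -17.7]
width: 0.337
```

```bash
python3 - <<'E'
from h import *
s=st();p=np.array(s['tcp_pos'])*1000;y=np.deg2rad(4.9)
d=p[:2]-[515,279.5];print('dryer',d@[np.cos(y),np.sin(y)],d@[-np.sin(y),np.cos(y)])
E
```

```text
t 4.2 tcp [0.4928 0.3638 0.1994] rot [-3.133 -0.134 -0.026] w 0.337 F [  7.2   4.  -17.7]
[[0.996, 0.086, 0.017], [0.086, -0.996, 0.006], [0.017, -0.005, -1.0]] q [-0.94  0.5   0.31  1.92 -0.21  0.74 -1.99]
dryer -14.894207401481362 85.8973938429543
```

Call:
apply_moves --motion '[[[0,0,0],[26,0,-12],0.1],[[0,0,0],[27,0,-9],0.1],[[0,0,0],[29,0,-4],0.1],[[0,0,0],[29,0,0],0.1],[[0,0,0],[29,0,5],0.1],[[0,0,0],[20,0,7],0.1]]'

```text
time_s: 4.95
tcp_pos: [0.6487, 0.3767, 0.2176]
eef_rot: [-3.133, -0.136, -0.006]
contact_force: [-0.7, 0.3, 1.9]
width: 0.339
```

```bash
python3 - <<'E'
from h import *
s=st();p=np.array(s['tcp_pos'])*1000;y=np.deg2rad(4.9)
d=p[:2]-[515,279.5];print('dryer',d@[np.cos(y),np.sin(y)],d@[-np.sin(y),np.cos(y)])
snap('side','s2')
E
```

```text
t 4.95 tcp [0.6487 0.3767 0.2176] rot [-3.133 -0.136 -0.006] w 0.339 F [-0.7  0.3  1.9]
[[0.996, 0.086, 0.003], [0.086, -0.996, 0.006], [0.004, -0.006, -1.0]] q [-0.77  0.65  0.31  1.57 -0.23  0.95 -1.88]
dryer 141.53934546962338 85.43297647143446
```

Call:
apply_moves --motion '[[[0,0,0],[0,0,0],0.8],[[0,0,0],[0,0,0],0.8],[[0,0,0],[0,0,-50],0.8],[[0,0,0],[0,0,-50],0.8],[[0,0,0],[-20,55,0],1],[[0,0,0],[-20,55,0],1],[[0,0,0],[-20,55,0],1],[[0,0,0],[-20,55,0],1],[[0,0,0],[-20,55,0],1],[[0,0,0],[-20,55,0],1],[[0,0,0],[0,55,0],1],[[0,0,0],[0,55,0],1]]'

```text
time_s: 6.5
tcp_pos: [0.5603, -0.0798, 0.3191]
eef_rot: [-3.127, -0.16, -0.019]
contact_force: [0.5, -0.1, -0.4]
width: 0.998
```

```bash
cat >> h.py <<'E'
def blobs(z,kind,zlo=.008,zhi=.1,amin=60):
    W=world(z);hsv=cv2.cvtColor(z['im'],cv2.COLOR_RGB2HSV).astype(int);h,s,v=hsv[...,0],hsv[...,1],hsv[...,2]
    m={'brown':((h<14)|(h>174))&(s>90)&(v>80),'white':(s<60)&(v>120),'blue':(h>100)&(h<120)&(s>140)&(v>60)}[kind]&(W[...,2]>zlo)&(W[...,2]<zhi)&(W[...,0]>.3)
    k,l,stt,ce=cv2.connectedComponentsWithStats(cv2.morphologyEx(m.astype(np.uint8),cv2.MORPH_CLOSE,np.ones((5,5))))
    for i in range(1,k):
        if stt[i,4]<amin: continue
        p=W[(l==i)&m]; r=cv2.minAreaRect((p[:,:2]*1000).astype(np.float32))
        print(kind,stt[i,4],'px',np.round(ce[i]),'z',np.round(np.median(p[:,2]),3),'c',np.round(r[0],1),np.round(r[1],1),round(r[2],1))
E
python3 - <<'E'
from h import *
st();snap('wrist','w2');z=load('w2');blobs(z,'brown');z=snap('side','s3');z=load('s3');blobs(z,'brown',zhi=.03);W=world(z);blobs(z,'blue',zhi=.3)
cv2.imwrite('pics/m2.png',np.vstack([load('w2')['im'],z['im']])[::1,:,::-1][::,::][:600+200])
o=np.hstack([cv2.resize(load('w2')['im'],(400,250)),cv2.resize(z['im'][60:310,200:600],(400,250))]);cv2.imwrite('pics/m2.png',cv2.resize(o,(800,250))[:,:,::-1])
E
```

```text
t 6.5 tcp [ 0.5603 -0.0798  0.3191] rot [-3.127 -0.16  -0.019] w 0.998 F [ 0.5 -0.1 -0.4]
[[0.995, 0.102, 0.012], [0.102, -0.995, 0.011], [0.013, -0.01, -1.0]] q [-0.27  0.31  0.44  1.9  -0.17  0.96 -1.22]
brown 106 px [366.  61.] z 0.019 c [ 675.4 -132. ] [48.   9.5] 28.5
brown 1255 px [247.  82.] z 0.019 c [639.1  12.9] [80.1 34. ] 74.5
brown 3266 px [540. 177.] z 0.025 c [ 559.7 -384.2] [170.2 151.7] 2.0
brown 2343 px [292. 189.] z 0.019 c [504.4 -54.6] [50.  89.7] 5.2
brown 2275 px [380. 205.] z 0.019 c [ 492.9 -179.2] [90.  52.3] 85.1
brown 234 px [630. 290.] z 0.015 c [ 399.4 -577.1] [50.1 13.7] 55.7
brown 278 px [309. 220.] z 0.015 c [502.1 -56.6] [49.6 95.4] 4.8
brown 305 px [308. 246.] z 0.016 c [ 493.5 -179.8] [101.9  46.3] 83.9
brown 682 px [332. 295.] z 0.019 c [ 557.1 -383.7] [170.8 159.6] 2.0
brown 221 px [271. 368.] z 0.012 c [ 379.8 -615.7] [133.3  19.7] 64.1
brown 228 px [289. 372.] z 0.012 c [ 424.5 -632.2] [132.3  20.3] 72.4
blue 715 px [340. 139.] z 0.149 c [641.2 382.5] [505.5  59.4] 87.7
```

View pics/m2.png

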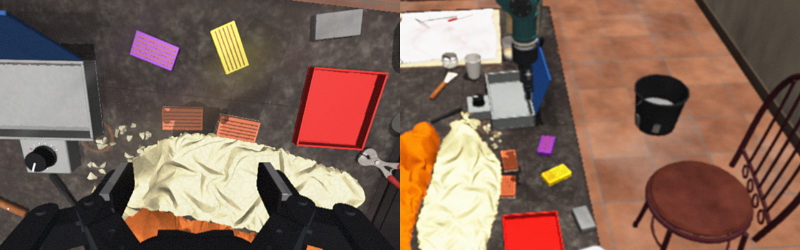

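Call:
apply_moves --motion '[[[0,-10,0],[0,0,0],1],[[0,-10,0],[0,0,0],1],[[0,-10,0],[0,0,0],1],[[0,-10,0],[0,0,0],1],[[0,0,0],[0,0,0],1]]'

```text
time_s: 7.22
tcp_pos: [0.5551, -0.0861, 0.3214]
eef_rot: [2.923, 0.132, -1.076]
contact_force: [0.1, -0.9, -0.7]
width: 0.996
```

```bash
python3 - <<'E'
from h import *
st();z=load('w2');W=world(z)
# cloth height map along rows in x
for y in (-.28,-.18,-.12,-.05,.0):
    k=abs(W[...,1]-y)<.006
    print(y,[(x,round(float(np.median(W[k&(abs(W[...,0]-x/1000)<.01)][:,2])),3)) for x in range(380,700,30) if (k&(abs(W[...,0]-x/1000)<.01)).sum()>3])
E
```

```text
t 7.22 tcp [ 0.5551 -0.0861  0.3214] rot [ 2.923  0.132 -1.076] w 0.996 F [ 0.1 -0.9 -0.7]
[[0.758, 0.088, -0.646], [0.071, -0.996, -0.052], [-0.648, -0.007, -0.761]] q [-0.24  0.66  0.45  1.52 -0.07  1.7  -1.24]
-0.28 [(410, 0.004), (440, 0.006), (470, 0.001), (500, 0.001), (530, 0.001), (560, 0.001), (590, 0.0), (620, 0.001), (650, 0.0), (680, 0.001)]
-0.18 [(380, 0.021), (410, 0.022), (440, 0.012), (470, 0.019), (500, 0.019), (530, 0.001), (560, 0.0), (590, 0.0), (620, 0.0), (650, 0.001), (680, 0.0)]
-0.12 [(380, 0.023), (410, 0.005), (440, 0.004), (470, 0.016), (500, 0.001), (530, 0.0), (560, 0.352), (590, 0.398), (620, 0.0), (650, 0.018), (680, 0.018)]
-0.05 [(380, 0.029), (410, 0.011), (440, 0.019), (470, 0.001), (500, 0.018), (530, 0.006), (560, 0.0), (590, 0.001), (620, 0.0), (650, 0.0), (680, 0.0)]
0.0 [(380, 0.092), (410, 0.055), (440, 0.001), (470, 0.0), (500, 0.0), (530, 0.0), (560, 0.0), (590, 0.0), (620, 0.018), (650, 0.018), (680, 0.0)]
```

Call:
apply_moves --motion '[[[0,10.6,0],[0,0,0],1],[[0,10.6,0],[0,0,0],1],[[0,10.6,0],[0,0,0],1],[[0,10.6,0],[0,0,0],1],[[0,10.6,0],[0,0,0],1],[[0,10.6,0],[0,0,0],1],[[0,10.6,0],[0,0,0],1],[[0,10.6,0],[0,0,0],1],[[0,10.6,0],[0,0,0],1],[[0,10.6,0],[0,0,0],1],[[0,10.6,0],[0,0,0],1],[[0,0,0],[0,0,0],1]]'

```text
time_s: 8.72
tcp_pos: [0.5581, -0.0757, 0.3255]
eef_rot: [-2.839, -0.169, -1.044]
contact_force: [0.2, 0.5, -0.2]
width: 0.998
```

```bash
python3 - <<'E'
from h import *
st()
E
```

```text
t 8.72 tcp [ 0.5581 -0.0757  0.3255] rot [-2.839 -0.169 -1.044] w 0.998 F [ 0.2  0.5 -0.2]
[[0.757, 0.142, 0.638], [0.066, -0.988, 0.143], [0.65, -0.066, -0.757]] q [ 0.81  0.17 -0.68  2.29 -1.24  0.16 -0.1 ]
```

Call:
apply_moves --motion '[[[0,-10.4,0],[0,0,0],1],[[0,-10.4,0],[0,0,0],1],[[0,-10.4,0],[0,0,0],1],[[0,-10.4,0],[0,0,0],1],[[0,0,-10.6],[0,0,0],1],[[0,0,-10.6],[0,0,0],1],[[0,0,-10.6],[0,0,0],1],[[0,0,-10.6],[0,0,0],1],[[0,0,-10.6],[0,0,0],1],[[0,0,-10.6],[0,0,0],1],[[0,0,-10.6],[0,0,0],1],[[0,0,-10.6],[0,0,0],1]]'

```text
time_s: 10.22
tcp_pos: [0.5612, -0.0502, 0.3398]
eef_rot: [2.028, 2.242, 0.369]
contact_force: [0.2, 0.3, 0.9]
width: 1.0
```

```bash
python3 - <<'E'
from h import *
st();to([560,-60,200],down(95))
E
```

```text
t 10.22 tcp [ 0.5612 -0.0502  0.3398] rot [2.028 2.242 0.369] w 1.0 F [0.2 0.3 0.9]
[[-0.111, 0.966, 0.232], [0.99, 0.086, 0.114], [0.091, 0.242, -0.966]] q [ 0.36  0.2  -0.33  1.99 -0.09  0.73  0.21]
shift mm [-22.2 -35.8 133.7] ('turn deg', array([14. , -5.3,  0.7]))
```

Call:
apply_moves --motion '[[[7,-2.6,0],[-11,-18,60],1],[[7,-2.6,0],[-5,-10,55],1],[[0,0,0],[0,0,0],1],[[0,10.6,0],[0,0,0],1],[[0,10.6,0],[0,0,0],1],[[0,10.6,0],[0,0,0],1],[[0,10.6,0],[0,0,0],1],[[0,10.6,0],[0,0,0],1],[[0,10.6,0],[0,0,0],1],[[0,10.6,0],[0,0,0],1],[[0,10.6,0],[0,0,0],1],[[0,0,0],[0,0,0],1]]'

```text
time_s: 11.72
tcp_pos: [0.5639, -0.0576, 0.2357]
eef_rot: [-1.203, -1.375, -1.084]
contact_force: [0.2, -0.2, 0.1]
width: 1.001
```

```bash
python3 - <<'E'
from h import *
st()
E
```

```text
t 11.72 tcp [ 0.5639 -0.0576  0.2357] rot [-1.203 -1.375 -1.084] w 1.001 F [ 0.2 -0.2  0.1]
[[-0.036, 0.993, -0.11], [0.126, 0.113, 0.986], [0.991, 0.022, -0.129]] q [ 0.93  1.01 -0.72  1.75 -0.67  1.35  0.82]
```

```bash
cat >> h.py <<'E'
def tilt(yaw,phi): return down(yaw)@R.from_euler('y',phi,degrees=True).as_matrix()
E
python3 - <<'E'
from h import *
to([501.5,-27.7,120],tilt(95.2,-25))
E
```

```text
shift mm [-108.6  -61.2   51.2] ('turn deg', array([   0.6, -107.6,    2.1]))
```

Call:
apply_moves --motion '[[[0,-10.6,0],[0,0,0],0.75],[[0,-10.6,0],[0,0,0],0.75],[[0,-10.6,0],[0,0,0],0.75],[[0,-10.6,0],[0,0,0],0.75],[[0,-10.6,0],[0,0,0],0.75],[[0,-10.6,0],[0,0,0],0.75],[[0,-10.6,0],[0,0,0],0.75],[[0,-10.6,0],[0,0,0],0.75],[[0,-10.6,0],[0,0,0],0.75],[[0,-10.6,0],[0,0,0],0.75],[[0,0,0],[0,0,0],0.75]]'

```text
time_s: 13.1
tcp_pos: [0.573, -0.0421, 0.2849]
eef_rot: [1.817, 2.04, -0.279]
contact_force: [-0.9, 0.9, -0.1]
width: 0.747
```

```bash
python3 - <<'E'
from h import *
st();to([501.5,-27.7,60],tilt(95.2,-25))
snap('wrist','w3');blobs(load('w3'),'brown',zhi=.03)
E
```

```text
t 13.1 tcp [ 0.573  -0.0421  0.2849] rot [ 1.817  2.04  -0.279] w 0.747 F [-0.9  0.9 -0.1]
[[-0.081, 0.984, 0.157], [0.906, 0.138, -0.4], [-0.415, 0.11, -0.903]] q [-0.19  0.32 -0.06  2.02  0.63  0.85 -0.57]
shift mm [112.3 -93.1 186.1] ('turn deg', array([ 6.9, -0.4, -0.1]))
brown 86 px [333.  18.] z 0.019 c [618.   -4.4] [35.6  2.3] 75.3
brown 597 px [353.  24.] z 0.019 c [639.   -3.6] [49.1 27.1] 74.8
brown 4528 px [216.  51.] z 0.018 c [503.8 -53.8] [50.2 89.4] 5.3
brown 2499 px [213. 151.] z 0.019 c [ 494.3 -178.3] [90.1 48.7] 85.0
brown 2008 px [263. 246.] z 0.019 c [ 559.4 -383.1] [170.1 151.8] 1.7
```

Call:
apply_moves --motion '[[[3.5,0,0],[28,-23,46],0.75],[[3.4,0,0],[28,-23,46],0.75],[[0,0,0],[28,-23,46],0.75],[[0,0,0],[20,-17,36],0.75],[[0,0,0],[0,0,0],0.75]]'

```text
time_s: 13.78
tcp_pos: [0.5029, -0.0344, 0.0911]
eef_rot: [1.912, 2.032, -0.369]
contact_force: [-0.5, -1.0, 0.1]
width: 0.747
```

```bash
python3 - <<'E'
from h import *
st();to([501.4,-27,60],tilt(95.2,-25));to([501.4,-27,7],tilt(95.2,-25))
E
```

```text
t 13.78 tcp [ 0.5029 -0.0344  0.0911] rot [ 1.912  2.032 -0.369] w 0.747 F [-0.5 -1.   0.1]
[[-0.048, 0.997, 0.059], [0.913, 0.068, -0.403], [-0.406, 0.034, -0.913]] q [-0.31  0.59  0.05  2.24  0.85  0.53 -0.99]
shift mm [19.5 -2.1 25.4] ('turn deg', array([ 1.3, -1. , -2. ]))
shift mm [40.9 -3.9 73.8] ('turn deg', array([ 1.3, -1. , -2. ]))
```

Call:
apply_moves --motion '[[[1.3,-1,-2],[20,-2,25],0.75],[[0,0,0],[11,-1,24],0.75],[[0,0,0],[7,0,17],0.75],[[0,0,0],[0,0,0],0.75]]'

```text
time_s: 14.28
tcp_pos: [0.5141, -0.0303, 0.0256]
eef_rot: [1.891, 2.039, -0.386]
contact_force: [0.2, -1.4, 0.4]
width: 0.749
```

```bash
python3 - <<'E'
from h import *
st();to([501.4,-27,7],tilt(95.2,-25))
E
```

```text
t 14.28 tcp [ 0.5141 -0.0303  0.0256] rot [ 1.891  2.039 -0.386] w 0.749 F [ 0.2 -1.4  0.4]
[[-0.063, 0.996, 0.058], [0.906, 0.081, -0.415], [-0.418, 0.026, -0.908]] q [-0.37  0.73  0.12  2.23  0.97  0.42 -1.14]
shift mm [ 11.5 -12.9  14.8] ('turn deg', array([ 1.1, -0.3, -1.1]))
```

Call:
apply_moves --motion '[[[1,0,-1],[2,-13,-2],0.75],[[0,0,0],[8,0,14],0.75],[[0,0,0],[0,0,0],0.75]]'

```text
time_s: 14.65
tcp_pos: [0.5038, -0.0281, 0.0159]
eef_rot: [1.889, 2.054, -0.399]
contact_force: [-1.1, 0.2, 0.1]
width: 0.748
```

```bash
python3 - <<'E'
from h import *
st();to([501.4,-27,7],tilt(95.2,-25))
E
```

```text
t 14.65 tcp [ 0.5038 -0.0281  0.0159] rot [ 1.889  2.054 -0.399] w 0.748 F [-1.1  0.2  0.1]
[[-0.074, 0.996, 0.046], [0.906, 0.086, -0.414], [-0.416, 0.012, -0.909]] q [-0.39  0.75  0.13  2.24  0.98  0.41 -1.16]
shift mm [ 4.9 -2.4  7.5] ('turn deg', array([ 0.5, -0.4, -0.5]))
```

Close on the tile, then lift.

Call:
apply_moves --motion '[[[0,0,0],[5,-2,9],0.75],[[0,0,0],[0,0,0],0.4],[[0,0,0],[0,0,0],0.4],[[0,0,0],[0,0,0],0.4],[[0,0,0],[0,0,0],0.4],[[0,0,0],[-20,0,-45],0.4],[[0,0,0],[-20,0,-45],0.4],[[0,0,0],[0,0,0],0.4]]' --force 90

```text
time_s: 15.65
tcp_pos: [0.5, -0.026, 0.1058]
eef_rot: [1.889, 2.057, -0.402]
contact_force: [0.4, -0.1, -1.9]
width: 0.553
```

```bash
python3 - <<'E'
from h import *
st();snap('side','s4');im=load('s4')['im'];cv2.imwrite('pics/s4c.png',cv2.resize(im[130:290,240:400,::-1],None,fx=3,fy=3,interpolation=cv2.INTER_CUBIC))
E
```

```text
t 15.65 tcp [ 0.5    -0.026   0.1058] rot [ 1.889  2.057 -0.402] w 0.553 F [ 0.4 -0.1 -1.9]
[[-0.075, 0.996, 0.044], [0.907, 0.087, -0.413], [-0.415, 0.009, -0.91]] q [-0.3   0.56  0.    2.22  0.81  0.6  -0.94]
```

View pics/s4c.png

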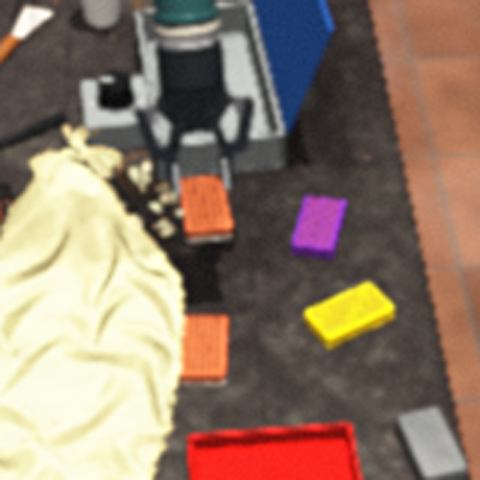

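Call:
apply_moves --motion '[[[0,0,0],[-15,17,-33],0.4],[[0,0,0],[-15,17,-33],0.4],[[0,0,0],[-15,17,-33],0.4],[[0,10.6,0],[0,0,0],0.4],[[0,10.6,0],[0,0,0],0.4],[[0,10.6,0],[0,0,0],0.4],[[0,10.6,0],[0,0,0],0.4],[[0,10.6,0],[0,0,0],0.4],[[0,10.6,0],[0,0,0],0.4],[[0,10.6,0],[0,0,0],0.4],[[0,10.6,0],[0,0,0],0.4],[[0,10.6,0],[0,0,0],0.4]]'

```text
time_s: 17.2
tcp_pos: [0.5449, -0.021, 0.1974]
eef_rot: [-1.364, -1.474, -0.972]
contact_force: [0.2, 0.9, -1.8]
width: 0.551
```

```bash
python3 - <<'E'
from h import *
st();to([550,0,150],tilt(95,95))
E
```

```text
t 17.2 tcp [ 0.5449 -0.021   0.1974] rot [-1.364 -1.474 -0.972] w 0.551 F [ 0.2  0.9 -1.8]
[[-0.01, 0.996, -0.092], [0.308, 0.091, 0.947], [0.951, -0.019, -0.308]] q [ 0.93  0.98 -0.78  1.86 -0.57  1.12  0.74]
shift mm [-38.7   7.9  33.9] ('turn deg', array([-0.3, 22.9, -1. ]))
```

Call:
apply_moves --motion '[[[0,10.6,0],[-10,4,10],0.4],[[0,10.6,0],[-15,4,10],0.4],[[0,3,0],[-15,0,0],0.4],[[0,0,0],[0,0,0],0.4]]'

```text
time_s: 17.7
tcp_pos: [0.5485, -0.0082, 0.1348]
eef_rot: [-1.087, -1.127, -1.171]
contact_force: [0.1, -0.3, -1.1]
width: 0.555
```

```bash
python3 - <<'E'
from h import *
st();to([550,0,85],tilt(95,95));snap('side','s5');im=load('s5')['im'];cv2.imwrite('pics/s5c.png',cv2.resize(im[130:270,220:400,::-1],None,fx=4,fy=4,interpolation=cv2.INTER_CUBIC))
E
```

```text
t 17.7 tcp [ 0.5485 -0.0082  0.1348] rot [-1.087 -1.127 -1.171] w 0.555 F [ 0.1 -0.3 -1.1]
[[0.05, 0.996, -0.077], [-0.115, 0.082, 0.99], [0.992, -0.04, 0.118]] q [ 0.97  1.33 -0.81  1.79 -0.65  1.24  0.87]
shift mm [-50.3   4.2   2.2] ('turn deg', array([ 0.5, -1.8, -2.3]))
```

View pics/s5c.png

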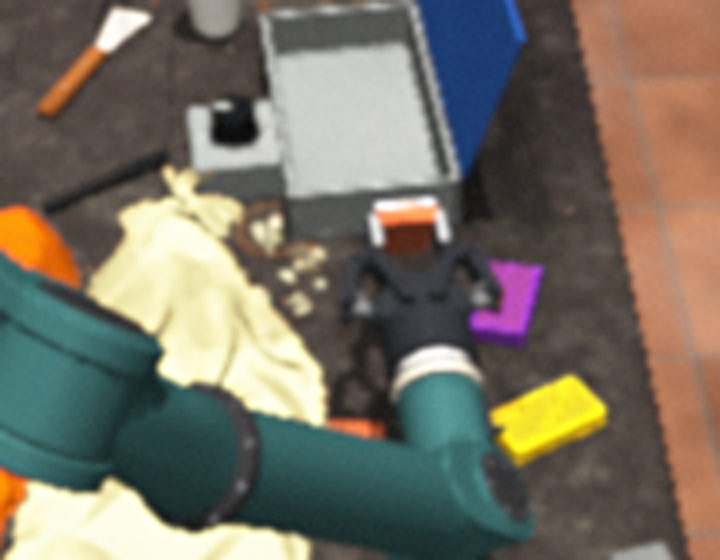

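Call:
apply_moves --motion '[[[0,-9,-2],[-20,2,0],0.4],[[0,0,0],[-20,0,0],0.4],[[0,0,0],[-12,0,0],0.4],[[0,0,0],[0,0,0],0.4]]'

```text
time_s: 18.25
tcp_pos: [0.5499, -0.0071, 0.0829]
eef_rot: [-1.182, -1.279, -1.125]
contact_force: [-0.0, 0.2, -1.1]
width: 0.558
```

```bash
python3 - <<'E'
from h import *
st();to([550,0,74],tilt(95,87))
E
```

```text
t 18.25 tcp [ 0.5499 -0.0071  0.0829] rot [-1.182 -1.279 -1.125] w 0.558 F [-0.   0.2 -1.1]
[[-0.0, 0.997, -0.083], [0.046, 0.083, 0.996], [0.999, -0.003, -0.045]] q [ 0.93  1.31 -0.76  1.79 -0.58  1.15  0.9 ]
shift mm [-8.6  0.7  7.5] ('turn deg', array([ 0.2, -0.4, -0.2]))
```

Call:
apply_moves --motion '[[[0,0,0],[-5,0,0],0.4],[[0,0,0],[-4,0,0],0.4],[[0,0,0],[0,0,0],0.4]]'

```text
time_s: 18.62
tcp_pos: [0.5498, -0.0076, 0.0733]
eef_rot: [-1.181, -1.277, -1.126]
contact_force: [-0.1, 0.4, -1.3]
width: 0.553
```

Call:
apply_moves --motion '[[[0,0,0],[-4,0,0],0.4],[[0,0,0],[0,0,0],1],[[0,0,0],[0,0,0],1],[[0,0,0],[0,0,0],1],[[0,0,0],[0,0,0],1]]'

```text
time_s: 19.25
tcp_pos: [0.5499, -0.0072, 0.0717]
eef_rot: [-1.176, -1.275, -1.128]
contact_force: [0.3, 0.8, -0.4]
width: 1.0
```

```bash
python3 - <<'E'
from h import *
st();snap('scene','c1');im=load('c1')['im'];snap('wrist','w4')
o=np.hstack([cv2.resize(im[150:270,240:400],(400,300)),cv2.resize(load('w4')['im'],(400,300))]);cv2.imwrite('pics/m3.png',o[:,:,::-1])
blobs(load('w4'),'white',zhi=.09);blobs(load('w4'),'brown',zhi=.09)
E
```

```text
t 19.25 tcp [ 0.5499 -0.0072  0.0717] rot [-1.176 -1.275 -1.128] w 1.0 F [ 0.3  0.8 -0.4]
[[-0.0, 0.997, -0.083], [0.038, 0.083, 0.996], [0.999, -0.003, -0.038]] q [ 0.93  1.33 -0.76  1.78 -0.57  1.15  0.91]
white 1141 px [499.  84.] z 0.052 c [1775.5 2755.2] [776.9  65.3] 0.1
white 175 px [319.  85.] z 0.047 c [ 370.6 2757.9] [132.6  71.5] 9.2
white 7670 px [277. 146.] z 0.046 c [455.8 590.9] [935.6 311.6] 89.9
white 5701 px [ 25. 301.] z 0.052 c [439.5 -44.8] [ 31.7 135. ] 56.2
white 675 px [128. 226.] z 0.014 c [359.8 135.8] [42.9 66.7] 78.1
white 2024 px [191. 267.] z 0.028 c [473.5  40.9] [ 40.3 217.3] 27.8
white 899 px [445. 289.] z 0.084 c [601.6 -38. ] [ 9.  36.9] 4.8
white 989 px [121. 286.] z 0.013 c [405.5  46.7] [28.2 51.9] 27.8
white 61 px [217. 289.] z 0.01 c [493.1  16.4] [ 4.1 91.7] 23.4
white 3525 px [312. 351.] z 0.018 c [553.1 -37.8] [50.  89.8] 5.7
brown 78 px [485. 304.] z 0.018 c [635.5  -3.7] [117.2   4.8] 65.3
brown 119 px [500. 311.] z 0.019 c [641.2  -8.7] [123.7   7.4] 63.8
```

View pics/m3.png

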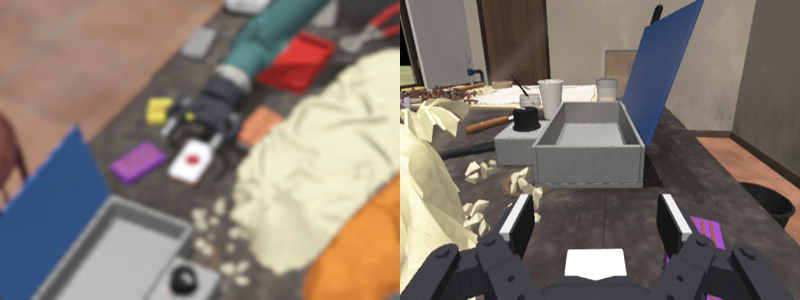

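Call:
apply_moves --motion '[[[0,0,0],[50,0,0],1],[[0,0,0],[50,0,0],1],[[0,-10.6,0],[10,0,0],1],[[0,-10.6,0],[0,0,0],1],[[0,-10.6,0],[0,0,0],1],[[0,-10.6,0],[0,0,0],1],[[0,-10.6,0],[0,0,0],1],[[0,-10.6,0],[0,0,0],0.8],[[0,-10.6,0],[0,0,0],0.8],[[0,-10.6,0],[0,0,0],0.8]]'

```text
time_s: 20.6
tcp_pos: [0.5506, -0.0068, 0.1845]
eef_rot: [-2.123, -2.282, -0.034]
contact_force: [-0.4, 0.4, -2.0]
width: 0.804
```

```bash
python3 - <<'E'
from h import *
st();to([553,-38,60],down(95.7));snap('wrist','w5');blobs(load('w5'),'white',zhi=.03,amin=800);blobs(load('w5'),'brown',zhi=.03)
E
```

```text
t 20.6 tcp [ 0.5506 -0.0068  0.1845] rot [-2.123 -2.282 -0.034] w 0.804 F [-0.4  0.4 -2. ]
[[-0.072, 0.997, -0.003], [0.997, 0.072, 0.032], [0.032, -0.001, -0.999]] q [ 0.1   0.44 -0.2   2.04  0.09  0.67 -0.08]
shift mm [-35.3   0.2 123.4] ('turn deg', array([-0. , -1.9, -1.6]))
white 3788 px [312. 207.] z 0.018 c [552.9 -38.1] [50.  90.3] 5.5
white 1906 px [ 95. 218.] z 0.013 c [341.6 -70.6] [64.1 81.9] 71.1
white 1919 px [197. 227.] z 0.017 c [441.5 -57.3] [55.3 82.3] 46.9
white 3320 px [115. 279.] z 0.015 c [ 360.6 -133.1] [153.4  76.1] 29.0
brown 199 px [394. 159.] z 0.019 c [624.1  17.5] [80.3  2.7] 74.3
brown 199 px [402. 161.] z 0.019 c [631.8  15.2] [80.5  2.6] 74.6
brown 196 px [410. 164.] z 0.019 c [639.5  13.2] [80.3  3.2] 74.7
brown 196 px [418. 166.] z 0.018 c [647.2  10.8] [79.8  2.7] 74.1
brown 199 px [426. 169.] z 0.019 c [655.    8.5] [80.1  3.7] 75.1
brown 750 px [312. 211.] z 0.019 c [553.2 -38.2] [30.1 29.9] 3.7
brown 3249 px [250. 327.] z 0.019 c [ 493.5 -178.2] [90.3 50.5] 85.0
```

Call:
apply_moves --motion '[[[0,-1.9,-1.6],[-18,0,50],0.8],[[0,0,0],[-17,0,50],0.8],[[0,0,0],[0,0,30],0.8],[[0,0,0],[0,0,25],0.8],[[0,0,0],[0,0,0],0.8]]'

```text
time_s: 21.28
tcp_pos: [0.555, -0.0209, 0.0272]
eef_rot: [-2.068, -2.361, -0.012]
contact_force: [-0.7, -0.1, -0.3]
width: 0.797
```

```bash
python3 - <<'E'
from h import *
st();to([553,-38,4],down(95.6))
E
```

```text
t 21.27 tcp [ 0.555  -0.0209  0.0272] rot [-2.068 -2.361 -0.012] w 0.797 F [-0.7 -0.1 -0.3]
[[-0.132, 0.991, 0.003], [0.991, 0.132, 0.008], [0.007, 0.004, -1.0]] q [ 0.05  0.69 -0.12  2.11  0.21  0.35 -0.11]
shift mm [-16.8  -4.3  23. ] ('turn deg', array([ 0.2, -0.4,  2. ]))
```

Call:
apply_moves --motion '[[[0,0,2],[-17,-4,0],0.8],[[0,0,0],[0,0,20],0.8],[[0,0,0],[0,0,0],0.8]]'

```text
time_s: 21.65
tcp_pos: [0.5546, -0.0423, 0.0096]
eef_rot: [-2.119, -2.318, -0.017]
contact_force: [0.1, 0.0, 0.7]
width: 0.801
```

```bash
python3 - <<'E'
from h import *
st();to([553,-38,4],down(95.6))
E
```

```text
t 21.65 tcp [ 0.5546 -0.0423  0.0096] rot [-2.119 -2.318 -0.017] w 0.801 F [0.1 0.  0.7]
[[-0.089, 0.996, 0.006], [0.996, 0.089, 0.009], [0.008, 0.007, -1.0]] q [ 0.08  0.73 -0.11  2.11  0.21  0.31 -0.11]
shift mm [ 4.4 -1.3  5.6] ('turn deg', array([ 0.4, -0.5, -0.5]))
```

Call:
apply_moves --motion '[[[0,0,0],[3,-1,5],0.8],[[0,0,0],[0,0,0],0.4],[[0,0,0],[0,0,0],0.4],[[0,0,0],[0,0,0],0.4],[[0,0,0],[0,0,-50],0.4],[[0,0,0],[0,0,-50],0.4],[[0,0,0],[-55,0,0],0.4],[[0,0,0],[-55,0,0],0.4],[[0,0,0],[-55,0,0],0.4],[[0,0,0],[-55,0,0],0.4],[[0,0,0],[-55,0,0],0.4],[[0,0,0],[-55,0,0],0.4]]' --force 80

```text
time_s: 23.15
tcp_pos: [0.5872, -0.3697, 0.1069]
eef_rot: [-2.102, -2.333, -0.026]
contact_force: [0.4, 0.6, -1.1]
width: 0.554
```

```bash
python3 - <<'E'
from h import *
st();to([559,-383,60],down(92))
E
```

```text
t 23.15 tcp [ 0.5872 -0.3697  0.1069] rot [-2.102 -2.333 -0.026] w 0.554 F [ 0.4  0.6 -1.1]
[[-0.104, 0.995, 0.01], [0.995, 0.104, 0.013], [0.012, 0.012, -1.0]] q [ 0.65  0.7  -0.22  1.76  0.2   0.7   0.43]
shift mm [-10.9 -30.   46.4] ('turn deg', array([ 0.6, -0.7,  4. ]))
```

Call:
apply_moves --motion '[[[0,0,4],[-11,-30,20],0.4],[[0,0,0],[0,0,25],0.4],[[0,0,0],[0,0,20],0.4],[[0,0,0],[0,0,15],0.4],[[0,0,0],[0,0,5],0.4]]'

```text
time_s: 23.78
tcp_pos: [0.5573, -0.3919, 0.018]
eef_rot: [2.194, 2.244, 0.021]
contact_force: [0.5, 0.0, -1.6]
width: 0.557
```

```bash
python3 - <<'E'
from h import *
st();to([559,-383,10],down(92))
E
```

```text
t 23.77 tcp [ 0.5573 -0.3919  0.018 ] rot [2.194 2.244 0.021] w 0.557 F [ 0.5  0.  -1.6]
[[-0.023, 1.0, 0.011], [1.0, 0.023, 0.008], [0.008, 0.011, -1.0]] q [ 0.66  0.8  -0.17  1.82  0.21  0.53  0.38]
shift mm [8.8 1.8 8. ] ('turn deg', array([ 0.7, -0.4, -0.7]))
```

Call:
apply_moves --motion '[[[0,0,0],[5,1,7],0.4],[[0,0,0],[0,0,2],0.4],[[0,0,0],[0,0,0],0.75],[[0,0,0],[0,0,0],0.75],[[0,0,0],[0,0,-50],0.75],[[0,0,0],[0,0,-50],0.75],[[0,0,0],[20,-10,-50],0.75],[[0,0,0],[50,-15,0],0.75],[[0,0,0],[50,-15,0],0.75],[[0,0,0],[50,-15,0],0.75]]'

```text
time_s: 25.02
tcp_pos: [0.5038, -0.2178, 0.1687]
eef_rot: [2.186, 2.232, 0.029]
contact_force: [1.1, 0.1, -0.3]
width: 0.751
```

```bash
python3 - <<'E'
from h import *
st();z=snap('wrist','w6');z=load('w6');blobs(z,'white',zhi=.04,amin=600);blobs(z,'brown',zhi=.04);cv2.imwrite('pics/w6.png',cv2.resize(z['im'],(480,300))[:,:,::-1])
E
```

```text
t 25.02 tcp [ 0.5038 -0.2178  0.1687] rot [2.186 2.232 0.029] w 0.751 F [ 1.1  0.1 -0.3]
[[-0.021, 0.999, 0.025], [1.0, 0.021, 0.001], [0.0, 0.025, -1.0]] q [ 0.5   0.46 -0.22  2.07  0.16  0.61  0.19]
white 13620 px [185.  91.] z 0.018 c [ 385.  -189.2] [227.4 170.9] 88.7
white 5172 px [149. 248.] z 0.019 c [ 356.4 -290.5] [112.8 168.2] 0.0
white 2773 px [525. 286.] z 0.021 c [ 723.1 -333.3] [45.6 85.2] 12.2
white 2835 px [359. 330.] z 0.022 c [ 559.8 -383.3] [50.  90.8] 2.0
brown 141 px [497.  64.] z 0.018 c [ 652.2 -121.9] [79.2  1.6] 28.4
brown 150 px [500.  73.] z 0.018 c [ 656.  -128.8] [80.1  1.7] 28.6
brown 175 px [498.  84.] z 0.018 c [ 659.8 -135.8] [79.7  2.1] 28.5
brown 159 px [502.  93.] z 0.019 c [ 663.2 -143. ] [79.6  1.9] 28.8
brown 6033 px [297. 130.] z 0.018 c [ 493.8 -179.1] [89.8 49.5] 85.0
brown 182 px [504. 102.] z 0.019 c [ 666.6 -150.2] [79.8  2. ] 28.4
brown 1835 px [315. 284.] z 0.023 c [ 499.7 -342.6] [158.   80.8] 49.9
brown 423 px [437. 273.] z 0.023 c [ 636.9 -317.6] [20.3 41.1] 36.4
brown 275 px [358. 292.] z 0.013 c [ 557.9 -339.2] [48.3  2.7] 2.4
brown 574 px [359. 335.] z 0.023 c [ 559.5 -384.5] [30.2 30.8] 56.7
```

View pics/w6.png

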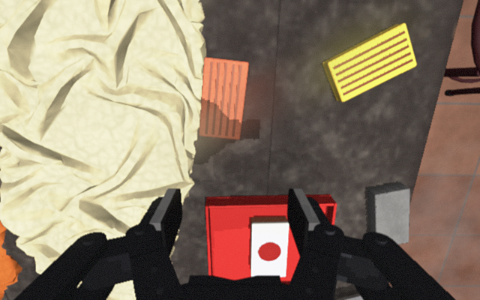

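Call:
apply_moves --motion '[[[0,-8.5,0],[25,0,0],0.72],[[0,-8.5,0],[25,0,0],0.72],[[0,-8.5,0],[20,0,20],0.72],[[0,0,7],[15,0,20],0.72],[[0,0,0],[0,0,0],0.72]]'

```text
time_s: 25.7
tcp_pos: [0.5022, -0.1436, 0.1176]
eef_rot: [2.076, 1.879, -0.351]
contact_force: [-0.4, -0.5, -0.7]
width: 0.72
```

```bash
python3 - <<'E'
from h import *
st();to([496.2,-152,50],tilt(85,-25))
E
```

```text
t 25.7 tcp [ 0.5022 -0.1436  0.1176] rot [ 2.076  1.879 -0.351] w 0.72 F [-0.4 -0.5 -0.7]
[[0.106, 0.994, 0.031], [0.916, -0.085, -0.393], [-0.388, 0.07, -0.919]] q [-0.23  0.55  0.25  2.23  0.69  0.44 -0.75]
shift mm [ 17.9 -10.   65.2] ('turn deg', array([ 3.7, -2.1, -1.5]))
```

Call:
apply_moves --motion '[[[3.7,-2,-1.5],[9,-5,33],0.72],[[0,0,0],[9,-5,32],0.72],[[0,0,0],[0,0,0],0.72]]'

```text
time_s: 26.08
tcp_pos: [0.497, -0.1545, 0.0519]
eef_rot: [2.072, 1.902, -0.453]
contact_force: [0.3, 0.1, 0.6]
width: 0.723
```

```bash
python3 - <<'E'
from h import *
st();to([496.2,-152,25],tilt(85,-25))
E
```

```text
t 26.07 tcp [ 0.497  -0.1545  0.0519] rot [ 2.072  1.902 -0.453] w 0.723 F [0.3 0.1 0.6]
[[0.078, 0.996, -0.033], [0.905, -0.085, -0.418], [-0.419, 0.002, -0.908]] q [-0.25  0.7   0.29  2.22  0.73  0.37 -0.81]
shift mm [13.5 -1.1 23.4] ('turn deg', array([ 0.2, -0.2,  0.1]))
```

Call:
apply_moves --motion '[[[0,0,0],[14,-1,23],0.72],[[0,0,0],[7,0,15],0.72],[[0,0,0],[0,0,0],0.72]]'

```text
time_s: 26.45
tcp_pos: [0.5008, -0.1538, 0.0125]
eef_rot: [2.073, 1.897, -0.442]
contact_force: [0.9, -0.6, 0.3]
width: 0.721
```

```bash
python3 - <<'E'
from h import *
st();to([496.2,-152,6],tilt(85,-25))
E
```

```text
t 26.45 tcp [ 0.5008 -0.1538  0.0125] rot [ 2.073  1.897 -0.442] w 0.721 F [ 0.9 -0.6  0.3]
[[0.083, 0.996, -0.026], [0.905, -0.087, -0.416], [-0.417, 0.011, -0.909]] q [-0.28  0.79  0.34  2.22  0.77  0.27 -0.88]
shift mm [ 4.  -4.8  5.3] ('turn deg', array([ 0.6, -0.4, -0.2]))
```

Grip, lift, then begin the flip.

Call:
apply_moves --motion '[[[0,0,0],[4,-5,6],0.72],[[0,0,0],[0,0,0],0.4],[[0,0,0],[0,0,0],0.4],[[0,0,0],[0,0,0],0.4],[[0,0,0],[0,0,0],0.4],[[0,0,0],[-20,0,-45],0.4],[[0,0,0],[-20,0,-45],0.4],[[0,0,0],[0,17,-40],0.4],[[0,0,0],[30,17,-40],0.4],[[0,0,0],[40,10,0],0.4],[[0,0,0],[0,0,0],0.4]]' --force 90

```text
time_s: 27.82
tcp_pos: [0.5474, -0.0571, 0.1537]
eef_rot: [2.08, 1.894, -0.441]
contact_force: [0.2, -0.9, -1.1]
width: 0.558
```

```bash
python3 - <<'E'
from h import *
st();to([550,-20,200],tilt(95,-25))
E
```

```text
t 27.82 tcp [ 0.5474 -0.0571  0.1537] rot [ 2.08   1.894 -0.441] w 0.558 F [ 0.2 -0.9 -1.1]
[[0.087, 0.996, -0.028], [0.906, -0.091, -0.414], [-0.414, 0.01, -0.91]] q [-0.29  0.54  0.12  2.07  0.54  0.73 -0.72]
shift mm [ 14.6  -0.3 -57.6] ('turn deg', array([-3.7, -0.5, -9.6]))
```

Call:
apply_moves --motion '[[[0,0,-5],[14,0,-55],0.4],[[0,10.6,0],[0,0,0],0.4],[[0,10.6,0],[0,0,0],0.4],[[0,10.6,0],[0,0,0],0.4],[[0,10.6,0],[0,0,0],0.4],[[0,10.6,0],[0,0,0],0.4],[[0,10.6,0],[0,0,0],0.4],[[0,10.6,0],[0,0,0],0.4],[[0,10.6,0],[0,0,0],0.4],[[0,10.6,0],[0,0,0],0.4],[[0,10.6,0],[0,0,0],0.4],[[0,0,0],[0,0,0],0.4]]'

```text
time_s: 29.32
tcp_pos: [0.5424, -0.0346, 0.1894]
eef_rot: [-1.335, -1.264, -1.129]
contact_force: [-0.7, 0.2, -0.9]
width: 0.553
```

```bash
python3 - <<'E'
from h import *
st();to([550,0,100],tilt(92,90))
E
```

```text
t 29.32 tcp [ 0.5424 -0.0346  0.1894] rot [-1.335 -1.264 -1.129] w 0.553 F [-0.7  0.2 -0.9]
[[0.041, 0.999, 0.015], [0.127, -0.02, 0.992], [0.991, -0.039, -0.128]] q [ 0.98  1.06 -0.73  1.89 -0.74  1.16  0.88]
shift mm [-83.9  10.4  45.8] ('turn deg', array([ 3. ,  7.3, -2.4]))
```

Call:
apply_moves --motion '[[[1.5,5,-1.2],[-35,4,20],0.4],[[1.5,0,-1.2],[-35,3,15],0.4],[[0,0,0],[-30,2,5],0.4],[[0,0,0],[-12,0,0],0.4],[[0,0,0],[0,0,0],0.4]]'

```text
time_s: 29.95
tcp_pos: [0.552, -0.0046, 0.0768]
eef_rot: [-1.22, -1.283, -1.158]
contact_force: [0.7, 0.4, -1.5]
width: 0.554
```

```bash
python3 - <<'E'
from h import *
st();to([550,0,70],tilt(92,88))
E
```

```text
t 29.95 tcp [ 0.552  -0.0046  0.0768] rot [-1.22  -1.283 -1.158] w 0.554 F [ 0.7  0.4 -1.5]
[[-0.014, 0.999, -0.039], [0.063, 0.04, 0.997], [0.998, 0.011, -0.063]] q [ 0.9   1.28 -0.7   1.81 -0.67  1.13  1.  ]
shift mm [-6.4 -1.9  5.1] ('turn deg', array([-0.3,  1.6,  0.6]))
```

Call:
apply_moves --motion '[[[0,0,0],[-6,0,0],0.4],[[0,0,0],[0,0,0],1],[[0,0,0],[0,0,0],1],[[0,0,0],[0,0,0],1],[[0,0,0],[0,0,0],1],[[0,0,0],[50,0,0],1],[[0,0,0],[50,0,0],1]]'

```text
time_s: 30.82
tcp_pos: [0.5508, 0.0004, 0.1742]
eef_rot: [-1.22, -1.281, -1.159]
contact_force: [0.6, -0.6, 0.5]
width: 1.002
```

Call:
apply_moves --motion '[[[0,-10.6,0],[10,0,0],1],[[0,-10.6,0],[0,0,0],1],[[0,-10.6,0],[0,0,0],1],[[0,-10.6,0],[0,0,0],1],[[0,-10.6,0],[0,0,0],1],[[0,-10.6,0],[0,0,0],0.8],[[0,-10.6,0],[0,0,0],0.8],[[0,-10.6,0],[0,0,0],0.8],[[0,0,0],[0,0,0],0.8]]'

```text
time_s: 31.95
tcp_pos: [0.5505, 0.0075, 0.1897]
eef_rot: [2.166, 2.267, 0.031]
contact_force: [0.2, -0.3, 0.2]
width: 0.8
```

```bash
python3 - <<'E'
from h import *
st();snap('wrist','w7');blobs(load('w7'),'white',zhi=.03,amin=800);blobs(load('w7'),'brown',zhi=.03)
cv2.imwrite('pics/w7.png',cv2.resize(load('w7')['im'],(480,300))[:,:,::-1])
E
```

```text
t 31.95 tcp [0.5505 0.0075 0.1897] rot [2.166 2.267 0.031] w 0.8 F [ 0.2 -0.3  0.2]
[[-0.046, 0.999, 0.018], [0.999, 0.045, 0.011], [0.01, 0.018, -1.0]] q [-0.02  0.42 -0.09  2.05  0.05  0.65 -0.1 ]
white 4263 px [312. 219.] z 0.018 c [555.4 -41.8] [50.1 90.4] 2.9
white 6268 px [131. 259.] z 0.015 c [ 383.9 -105.1] [176.6 147.6] 3.4
brown 180 px [387. 165.] z 0.019 c [624.2  17.4] [80.1  2.8] 74.2
brown 183 px [395. 168.] z 0.019 c [631.8  15.1] [79.9  2.6] 74.4
brown 178 px [403. 170.] z 0.019 c [639.5  13.2] [79.2  3.2] 74.1
brown 182 px [411. 173.] z 0.019 c [647.   10.6] [79.7  2.9] 74.3
brown 181 px [418. 175.] z 0.019 c [655.    8.7] [80.3  2.9] 74.7
```

View pics/w7.png

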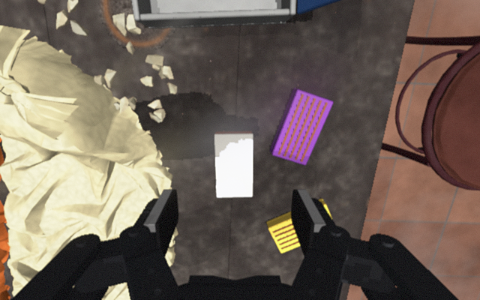

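Call:
apply_moves --motion '[[[0,-0.6,0],[-24,3,50],0.8],[[0,0,0],[-24,3,50],0.8],[[0,0,0],[0,0,50],0.8],[[0,0,0],[0,0,15],0.8],[[0,0,0],[0,0,0],0.8]]'

```text
time_s: 32.62
tcp_pos: [0.5614, -0.0545, 0.0203]
eef_rot: [2.19, 2.239, 0.024]
contact_force: [0.1, 0.7, 0.4]
width: 0.802
```

```bash
python3 - <<'E'
from h import *
st();to([555,-42,4],down(92.9))
E
```

```text
t 32.62 tcp [ 0.5614 -0.0545  0.0203] rot [2.19  2.239 0.024] w 0.802 F [0.1 0.7 0.4]
[[-0.022, 1.0, 0.017], [1.0, 0.022, 0.004], [0.004, 0.018, -1.0]] q [ 0.06  0.71 -0.05  2.1   0.1   0.32 -0.05]
shift mm [12.5 -6.4 16.3] ('turn deg', array([ 1. , -0.2, -1.6]))
```

Call:
apply_moves --motion '[[[1,0,-1.6],[12,-6,0],0.8],[[0,0,0],[0,0,15],0.8],[[0,0,0],[0,0,0],0.4],[[0,0,0],[0,0,0],0.4],[[0,0,0],[0,0,0],0.4],[[0,0,0],[0,0,-50],0.4],[[0,0,0],[0,0,-50],0.4],[[0,0,0],[0,0,-50],0.4],[[0,0,0],[50,-8,-20],0.4],[[0,0,0],[55,-8,0],0.4],[[0,0,0],[55,-8,0],0.4],[[0,0,0],[55,-8,0],0.4]]' --force 80

```text
time_s: 34.12
tcp_pos: [0.5161, 0.1711, 0.186]
eef_rot: [2.172, 2.261, 0.018]
contact_force: [0.6, 0.7, -0.4]
width: 0.553
```

Call:
apply_moves --motion '[[[0,0,0],[50,-8,0],0.4],[[0,0,10.6],[0,0,0],0.4],[[0,0,10.6],[0,0,0],0.4],[[0,0,10.6],[0,0,0],0.4],[[0,0,10.6],[0,0,0],0.4],[[0,0,10.6],[0,0,0],0.4],[[0,0,10.6],[0,0,0],0.4],[[0,0,10.6],[0,0,0],0.4],[[0,0,10.6],[0,0,0],0.4],[[0,0,0],[0,0,0],0.4]]'

```text
time_s: 35.38
tcp_pos: [0.4996, 0.2321, 0.1853]
eef_rot: [-3.128, -0.185, -0.017]
contact_force: [0.7, -0.5, -1.4]
width: 0.55
```

```bash
cat >> h.py <<'E'
def dry(x,y,z):
    a=np.deg2rad(4.9);return [515+x*np.cos(a)-y*np.sin(a),279.5+x*np.sin(a)+y*np.cos(a),z]
E
python3 - <<'E'
from h import *
st();to(dry(-15,0,100),down(4.9))
E
```

```text
t 35.38 tcp [0.4996 0.2321 0.1853] rot [-3.128 -0.185 -0.017] w 0.55 F [ 0.7 -0.5 -1.4]
[[0.993, 0.118, 0.011], [0.118, -0.993, 0.009], [0.012, -0.007, -1.0]] q [-0.74  0.45  0.31  2.06 -0.22  0.65 -1.74]
shift mm [  4.9 -45.1  85.7] ('turn deg', array([-0.4, -0.7,  1.9]))
```

Call:
apply_moves --motion '[[[0,-0.7,1.9],[5,-45,20],0.4],[[0,0,0],[0,0,45],0.4],[[0,0,0],[0,0,45],0.4],[[0,0,0],[0,0,30],0.4],[[0,0,0],[0,0,0],0.4]]'

```text
time_s: 36.0
tcp_pos: [0.5013, 0.2828, 0.0434]
eef_rot: [-3.125, -0.159, -0.005]
contact_force: [-0.6, -0.4, -0.8]
width: 0.551
```

```bash
python3 - <<'E'
from h import *
st();to(dry(-15,0,12),down(4.9))
E
```

```text
t 36.0 tcp [0.5013 0.2828 0.0434] rot [-3.125 -0.159 -0.005] w 0.551 F [-0.6 -0.4 -0.8]
[[0.995, 0.102, 0.002], [0.101, -0.995, 0.013], [0.004, -0.013, -1.0]] q [-0.72  0.69  0.19  2.07 -0.33  0.4  -1.74]
shift mm [-1.8  4.8 31.3] ('turn deg', array([-0.7, -0.2,  0.9]))
```

Call:
apply_moves --motion '[[[-0.7,0,0.9],[-1,4,20],0.4],[[0,0,0],[0,0,9],0.4],[[0,0,0],[0,0,0],0.4]]'

```text
time_s: 36.38
tcp_pos: [0.5028, 0.2797, 0.0153]
eef_rot: [-3.136, -0.137, -0.012]
contact_force: [0.3, 0.2, -0.9]
width: 0.554
```

Call:
apply_moves --motion '[[[0,0,0],[0,0,2],0.4],[[0,0,0],[0,0,0],0.4]]'

```text
time_s: 36.62
tcp_pos: [0.5034, 0.28, 0.0159]
eef_rot: [-3.134, -0.137, -0.014]
contact_force: [0.4, 0.3, -1.1]
width: 0.548
```

Call:
apply_moves --motion '[[[0,0,0],[0,0,5],0.4],[[0,0,0],[0,0,0],0.8],[[0,0,0],[0,0,0],0.8],[[0,0,0],[0,0,-50],0.8],[[0,0,0],[0,0,-50],0.8],[[0,0,0],[-20,0,-50],0.8],[[0,0,0],[-30,20,-50],0.8],[[0,0,0],[-30,15,-10],0.8],[[0,0,0],[0,0,0],0.8]]'

```text
time_s: 37.75
tcp_pos: [0.4258, 0.2378, 0.2294]
eef_rot: [-3.13, -0.14, -0.02]
contact_force: [-0.1, 0.0, -0.4]
width: 0.8
```

```bash
python3 - <<'E'
from h import *
st();snap('wrist','w8');z=load('w8');blobs(z,'white',zlo=.012,zhi=.035,amin=1500);cv2.imwrite('pics/w8.png',z['im'][:,:,::-1])
W=world(z);k=(W[...,2]>.07)&(W[...,2]<.083)&(W[...,0]<.43)&(W[...,0]>.36)&(W[...,1]<.27)&(W[...,1]>.2);p=(W[k][:,:2]*1000).astype(np.float32);print(cv2.minEnclosingCircle(p),len(p))
im=z['im'].astype(int);m=k&(im.min(-1)>110);q=W[m][:,:2]*1000;print(len(q),q.mean(0));u,s,v=np.linalg.svd(q-q.mean(0));print(v[0],s)
E
```

```text
t 37.75 tcp [0.4258 0.2378 0.2294] rot [-3.13 -0.14 -0.02] w 0.8 F [-0.1  0.  -0.4]
[[0.996, 0.089, 0.013], [0.089, -0.996, 0.009], [0.013, -0.008, -1.0]] q [-0.91  0.31  0.38  2.16 -0.18  0.69 -1.89]
white 4933 px [278.  82.] z 0.024 c [505.2 279.7] [89.8 49.7] 4.9
white 1581 px [600. 174.] z 0.018 c [450.3 -67.3] [50.6 80.7] 35.7
white 1518 px [619. 248.] z 0.018 c [ 357.  -120.1] [132.   40.8] 27.2
((398.13177490234375, 234.56629943847656), 22.920486450195312) 1728
75 [387.81130516 237.991482  ]
[-0.94423729  0.32926576] [50.84785357  8.67873453]
```

View pics/w8.png

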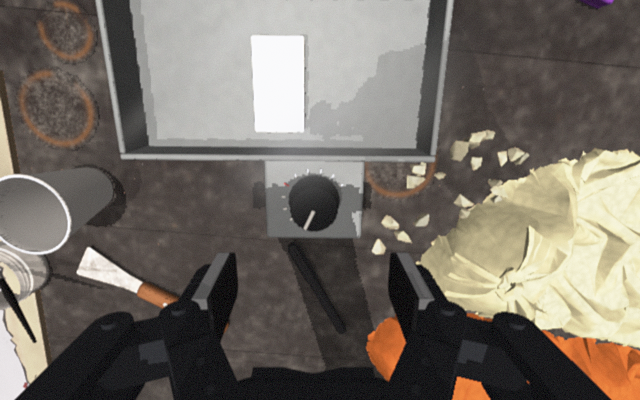

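Call:
apply_moves --motion '[[[0,0,-10.5],[0,0,0],0.8],[[0,0,-10.5],[0,0,0],0.8],[[0,0,-10.5],[0,0,0],0.8],[[0,0,-10.5],[0,0,0],0.8],[[0,0,-10.5],[0,0,0],0.8],[[0,0,-10.5],[0,0,0],0.8],[[0,0,-10.5],[0,0,0],0.8],[[0,0,-5],[0,0,0],0.8],[[0,0,0],[0,0,0],0.8]]' --force 40

```text
time_s: 38.92
tcp_pos: [0.4356, 0.245, 0.2224]
eef_rot: [2.303, 2.132, 0.026]
contact_force: [0.3, 0.3, -0.3]
width: 0.803
```

```bash
python3 - <<'E'
from h import *
st();to([398.2,234.6,100],down(85))
E
```

```text
t 38.92 tcp [0.4356 0.245  0.2224] rot [2.303 2.132 0.026] w 0.803 F [ 0.3  0.3 -0.3]
[[0.077, 0.997, 0.014], [0.997, -0.077, 0.009], [0.01, 0.014, -1.0]] q [-0.63  0.32  0.03  2.13 -0.01  0.68 -0.67]
shift mm [-14.5 -38.1 121.8] ('turn deg', array([ 0.8, -0.6,  0.6]))
```

Call:
apply_moves --motion '[[[0.8,-0.6,0],[-7,-19,40],0.8],[[0,0,0],[-7,-19,40],0.8],[[0,0,0],[0,0,35],0.8],[[0,0,0],[0,0,0],0.8]]'

```text
time_s: 39.42
tcp_pos: [0.4008, 0.2372, 0.1035]
eef_rot: [2.313, 2.125, 0.007]
contact_force: [-0.3, -0.2, 0.8]
width: 0.8
```

```bash
python3 - <<'E'
from h import *
st();to([398.2,234.6,58],down(85))
E
```

```text
t 39.42 tcp [0.4008 0.2372 0.1035] rot [2.313 2.125 0.007] w 0.8 F [-0.3 -0.2  0.8]
[[0.084, 0.996, 0.003], [0.996, -0.084, 0.002], [0.003, 0.003, -1.0]] q [-0.64  0.49  0.02  2.28 -0.02  0.37 -0.7 ]
shift mm [-3.  -2.5 45.5] ('turn deg', array([ 0.2, -0.2,  0.2]))
```

Call:
apply_moves --motion '[[[0,0,0],[-3,-3,20],0.8],[[0,0,0],[0,0,17],0.8],[[0,0,0],[0,0,0],0.8]]'

```text
time_s: 39.8
tcp_pos: [0.4016, 0.237, 0.068]
eef_rot: [2.316, 2.121, 0.016]
contact_force: [0.3, -0.6, 0.1]
width: 0.802
```

```bash
python3 - <<'E'
from h import *
st();to([398.2,234.6,58],down(85))
E
```

```text
t 39.8 tcp [0.4016 0.237  0.068 ] rot [2.316 2.121 0.016] w 0.802 F [ 0.3 -0.6  0.1]
[[0.088, 0.996, 0.009], [0.996, -0.088, 0.006], [0.007, 0.008, -1.0]] q [-0.64  0.56  0.01  2.3  -0.02  0.27 -0.7 ]
shift mm [-2.7 -3.2  9.9] ('turn deg', array([ 0.5, -0.4, -0. ]))
```

Call:
apply_moves --motion '[[[0.5,-0.4,0],[-3,-4,11],0.8],[[0,0,0],[0,0,0],0.3],[[0,0,0],[0,0,0],0.3],[[0,0,0],[0,0,0],0.3],[[0,0,0],[0,0,0],0.3]]'

```text
time_s: 40.42
tcp_pos: [0.3975, 0.2355, 0.0589]
eef_rot: [-2.317, -2.121, -0.002]
contact_force: [0.5, 0.8, -5.9]
width: 0.488
```

Call:
apply_moves --motion '[[[0,0,10],[0,0,0],0.3],[[0,0,10],[0,0,0],0.3],[[0,0,0],[0,0,0],0.3]]'

```text
time_s: 40.8
tcp_pos: [0.3975, 0.2356, 0.0589]
eef_rot: [-2.656, -1.676, -0.001]
contact_force: [0.5, 0.5, -3.6]
width: 0.489
```

```bash
python3 - <<'E'
from h import *
st();to([398.2,234.6,57],down(-11))
E
```

```text
t 40.8 tcp [0.3975 0.2356 0.0589] rot [-2.656e+00 -1.676e+00 -1.000e-03] w 0.489 F [ 0.5  0.5 -3.6]
[[0.43, 0.903, 0.0], [0.903, -0.43, 0.001], [0.001, -0.0, -1.0]] q [-0.69  0.58  0.08  2.31 -0.18  0.26 -0.9 ]
shift mm [-0.6  1.   1.9] ('turn deg', array([-0.1, -0. , 75.5]))
```

Call:
apply_moves --motion '[[[0,0,10.6],[0,0,0],0.3],[[0,0,10.6],[0,0,0],0.3],[[0,0,10.6],[0,0,0],0.3],[[0,0,10.6],[0,0,0],0.3],[[0,0,10.6],[0,0,0],0.3],[[0,0,10.6],[0,0,0],0.3],[[0,0,10.6],[0,0,0],0.3],[[0,0,0],[0,0,0],0.3]]'

```text
time_s: 41.8
tcp_pos: [0.3974, 0.2356, 0.0589]
eef_rot: [-3.129, 0.274, 0.001]
contact_force: [0.3, -0.1, -2.7]
width: 0.485
```

```bash
python3 - <<'E'
from h import *
st();to([398.2,234.6,57],down(-11))
E
```

```text
t 41.8 tcp [0.3974 0.2356 0.0589] rot [-3.129e+00  2.740e-01  1.000e-03] w 0.485 F [ 0.3 -0.1 -2.7]
[[0.985, -0.174, -0.001], [-0.174, -0.985, 0.001], [-0.001, -0.001, -1.0]] q [-0.9   0.61  0.36  2.32 -0.71  0.32 -1.66]
shift mm [0.9 0.9 1.9] ('turn deg', array([-0. ,  0.1,  1. ]))
```

Call:
apply_moves --motion '[[[0,0,1],[0,0,0],0.3],[[0,0,0],[0,0,0],0.8],[[0,0,0],[0,0,0],0.8],[[0,0,0],[0,0,-50],0.8],[[0,0,0],[0,0,-50],0.8],[[0,0,0],[0,0,-50],0.8],[[0,0,0],[0,0,0],0.8],[[0,0,0],[0,0,0],0.8]]'

```text
time_s: 42.8
tcp_pos: [0.3982, 0.2359, 0.2132]
eef_rot: [-3.126, 0.284, 0.005]
contact_force: [-1.1, -0.2, 0.8]
width: 0.801
```

```bash
python3 - <<'E'
from h import *
st();snap('wrist','w9');z=load('w9');blobs(z,'white',zlo=.012,zhi=.035,amin=1500)
W=world(z);k=(W[...,2]>.07)&(W[...,2]<.083)&(np.hypot(W[...,0]-.3982,W[...,1]-.2346)<.021)
im=z['im'].astype(int);m=k&(im.min(-1)>110);q=W[m][:,:2]*1000;v=q.mean(0)-[398.2,234.6];u,s,vv=np.linalg.svd(q-q.mean(0));d=vv[0]*np.sign(vv[0]@v);print(len(q),v,d,s)
for w in (v,d): print('dial deg',np.degrees(np.arctan2(w[1],-w[0]))+4.9)
snap('side','s9');z=load('s9');blobs(z,'white',zlo=.012,zhi=.04,amin=60);blobs(z,'blue',zhi=.3)
snap('scene','c9');a=cv2.resize(load('w9')['im'],(400,250));b=cv2.resize(load('s9')['im'],(400,250));cv2.imwrite('pics/m9.png',np.hstack([a,b])[:,:,::-1])
E
```

```text
t 42.8 tcp [0.3982 0.2359 0.2132] rot [-3.126  0.284  0.005] w 0.801 F [-1.1 -0.2  0.8]
[[0.984, -0.18, -0.003], [-0.18, -0.984, 0.003], [-0.003, -0.002, -1.0]] q [-1.21  0.37  0.75  2.22 -0.41  0.69 -1.92]
white 5831 px [244.  61.] z 0.024 c [505.1 279.4] [90.3 50.3] 4.9
113 [ 4.581551   10.36547218] [0.42803342 0.90376291] [61.10574889 13.5022933 ]
dial deg 118.74548550064597
dial deg 120.24282063826978
white 759 px [289.  97.] z 0.014 c [445.2 809.4] [494.7  86.1] 89.9
white 200 px [261. 107.] z 0.015 c [321.6 713.8] [ 42.5 298.6] 0.4
white 216 px [306. 160.] z 0.021 c [503.2 272.5] [74.  91.3] 89.5
white 91 px [283. 167.] z 0.039 c [421.5 225.1] [114.3  58.2] 62.3
white 2342 px [273. 263.] z 0.019 c [ 384.7 -264.9] [500.7 169.3] 90.0
white 318 px [383. 277.] z 0.019 c [ 719.8 -334.4] [45.8 90.1] 11.7
white 374 px [332. 293.] z 0.02 c [ 557.4 -382.3] [ 50.  100.2] 2.0
white 428 px [394. 334.] z 0.039 c [ 718.9 -529.7] [123.3 133.1] 14.4
white 66 px [335. 346.] z 0.023 c [ 549.2 -569.2] [45.5 15.2] 11.6
white 775 px [320. 389.] z 0.03 c [ 502.5 -688.6] [ 77.9 139.4] 86.3
white 115 px [390. 384.] z 0.023 c [ 680.6 -681.4] [93.2 54.9] 2.4
blue 1049 px [337. 134.] z 0.14 c [625.8 290.1] [ 56.4 319.4] 4.1
```

View pics/m9.png

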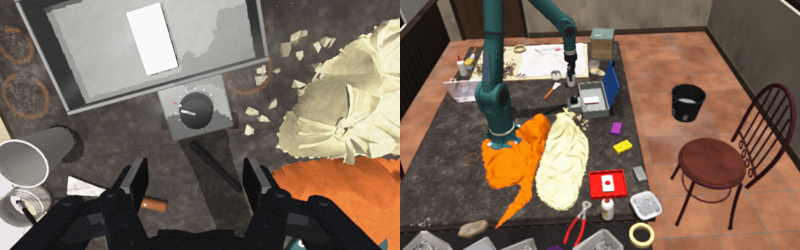

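```bash
python3 - <<'E'
from h import *
print(env.job_done()); st()
E
```

```text
the job is handed in; nothing more can be done
None
the job is handed in; nothing more can be done
```

The job is done and handed in at about 43 s of robot time, well inside the 210 s limit; no verdict was reported.

I opened the lid onto its stop, flipped both tiles on the bench, and put each where it belongs. Only two tiles were visible anywhere in the pictures, so this start had one good tile. Last, I turned the dial from click 1 to click 5.

What the last pictures showed:
- **Good tile:** plain white face up and flat on the box floor, about 10 mm from the box's middle, with its top 24 mm above the table.
- **Reject:** disc up and flat in the red tray, within about 2 mm of the tray's middle.
- **Lid:** still standing open and leaning back. The tab position when I let go worked out to about 1.9 rad.
- **Dial:** pointer at about 120° (119–120° by two readings), which is click 5, on the red tick.
- **Gripper:** open, about 0.21 m above the table and touching nothing.
- **Bystanders:** the bottle, cup and whetstone were not touched and look to be where they started. I checked them by eye and did not measure how far they might have moved.

None of the checks failed or disagreed.

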